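Feed three seals by counted crank turns and lock the feeder

TASK

The crank of the squat aluminium seal feeder has been left short of its zero: wind it clockwise (seen from above) until its forked tail stands astride the hole in the feeder's top for the first time, then give it exactly three more full turns clockwise without overrunning, so that the fork ends astride the hole again. Then take the steel locking pin with the straight cylindrical head out of the wooden block and press it straight down between the fork's prongs, fully home in the hole, and let go. Leave everything else where it is.

Things in the scene. Friction and masses are not known exactly. Their poses are not given: they have to be found in the camera images.
- feeder: Squat aluminium feeder housing, 180 x 120 mm and 60 mm tall, fixed to the desk; its foot flange is 196 x 136 mm. Origin at the centre of its underside, z up; its x axis points from the crank axis to the locking hole. The only thing with a crank.
- crank_axis (a point): The point where the vertical crank axis meets the feeder's flat top, 60 mm above the desk, in the middle of the top.
- crank (a joint): Crank angle in rad, growing clockwise seen from above and counting on past full turns; no stop between -2.9 and 50. At 0 and each 2 pi after, the forked tail is astride the hole. Starts at -1.8 to -0.5, must end at 6 pi = 18.85. At angle q the knob lies 62 mm from the axis along (-cos q, sin q) in the feeder's x, y. Stays where left; about 2 N at the knob turns it.
- knob_grip (a point): Point on the knob's vertical axis at a good height to grip, 52 mm above the feeder's top, 62 mm from the crank axis. The knob is an upright black cylinder, 28 mm in diameter, 21 to 76 mm above the feeder's top; it spins freely on its spindle, so a gripper can hold it and keep its own heading. The steel arm under it is 24 mm wide; arm and hub are at most 21.5 mm above the top.
- fork_gap (a point): Middle of the gap of the crank's forked tail, opposite the knob, 55 mm from the crank axis and 13 mm above the feeder's top. Two prongs 8 mm thick with a 26 mm gap between them, from 36 to 75 mm from the axis, 7 to 19 mm above the feeder's top.
- lock_hole (a point): Centre of the mouth of the locking hole in the feeder's top, 60 mm above the desk, 55 mm from the crank axis along the feeder's x axis. A plain vertical blind hole without chamfer, 18 mm in diameter, 26 mm deep.
- lock_pin: Loose steel locking pin, 0.15 to 0.3 kg, upright in either hole of the wooden block. 103 mm long: shank 16 mm in diameter for the lower 48 mm, above it a straight cylindrical head 28 mm in diameter, 55 mm long, to grip. Origin at the centre of its lower end, z towards the head. Fully home, its lower end is 26 mm under the feeder's top and the head's underside 22 mm above it, just over the fork.
- pin_block: Light wooden block, 70 x 170 mm and 50 mm tall, fixed to the desk. Origin at the centre of its underside; its y axis is its long way. Two upright holes 18.5 mm wide and 30 mm deep at y = -50 and +50 mm: one has the locking pin, the other the punch.
- punch: Bystander: seal punch 105 mm long with a waisted, round-topped wooden handle up to 32 mm wide, in the block's other hole. Not to be taken. Origin at its lower end.
- pliers: Bystander: steel sealing pliers lying on the desk, about 180 mm long, 17 mm high. Origin on the desk near their middle, x towards the jaws.
- meter_cover: Bystander: red plastic meter cover, 100 x 140 x 65 mm. Origin at the centre of its underside.
- seal_housing: Bystander: plain squat round aluminium seal housing, 76 mm in diameter, 44 mm high, without a crank. Origin at the centre of its underside.
- stamp: Bystander: turned wooden hand stamp, 52 mm in diameter, 80 mm high, upright. Origin at the centre of its underside.
- tea_glass: Bystander: tea glass, 64 mm in diameter at the rim, 85 mm high. Origin at the centre of its underside.
Things that resemble listed ones, but are neither listed nor needed, are in the scene too. Several things have the shape of the lock_pin; the one meant has the colours described above.

How it is judged:
On the way:
1. the crank stands still three full turns past its zero (within 0.15 rad), the locking pin not yet in the feeder (value of joint crank between 18.7 and 19 rad and velocity of joint crank between -0.1 and 0.1 rad/s and horizontal distance between lock_pin and lock_hole above 0.03 m), for 0.3 s.
At the end, for the whole second after the job is handed in: The crank is three full turns past its zero (within 0.15 rad), and the locking pin stands upright (within 0.12 rad), at rest, in the locking hole between the prongs: its lower end within 3 mm of the hole's axis and at least 22 mm below the feeder's top (value of joint crank between 18.7 and 19 rad and horizontal distance between lock_pin and lock_hole below 0.003 m and z of lock_pin in the frame of lock_hole below -0.022 m and angle between lock_pin's own z axis and vertical below 0.12 rad and linear speed of lock_pin below 0.02 m/s); the robot touches nothing.
It fails at once if the crank is overrun by more than 0.4 rad past the third turn (value of joint crank above 19.25 rad).
It fails at once if the punch, pliers, meter cover, seal housing, stamp or tea glass is moved by more than 40 mm (distance of any of pliers, meter_cover, seal_housing, stamp, tea_glass, punch from where it was at the start of the episode above 0.04 m).
It also fails if it takes over 72 s, if anything falls off the work surface, if the arm or the gripper's body presses on something with over 40 N, if the wrist force passes 120 N, or if a joint passes its speed limit or range.

ROBOT

A 7-joint arm with a two-finger parallel gripper is mounted at the origin on the work surface. World frame = base frame: x ahead of the robot, y to its left, z up, the work surface at z = 0. Lengths are in m, angles in rad, forces in N, time in s.
With the tool pointing down it reaches from about 0.425 to 0.925 m from the base axis. Payload 6.8 kg.
Tool frame: the origin (TCP) lies between the finger pads; the fingertips stand 17 mm ahead of it and the grasp point (between the pads) lies 2 mm behind it; z points along the fingers, x is the direction in which the jaws open and shut, and the axes are right-handed (so a half turn about z gives the same grasp; the last joint's range is limited). The gripper opens to 85 mm and grips with 20 to 120 N. Pads are 22 mm wide; open, the fingers measure 114 mm over their backs; the gripper's body (76 mm by 85 mm) begins 54 mm behind the grasp point. The pads swing forward as they close: fully open they stand 13 mm farther back than shut.
Start: joints at [1.195, 0.477, 0.022, 1.555, -0.011, 1.109, -0.083], TCP at [0.179, -0.651, 0.248] pointing down, gripper open.
Joint ranges: [-2.96, 2.96], [-0.34, 2.1], [-1.41, 1.46], [0.24, 2.44], [-1.37, 4.51], [0.17, 1.92], [-2.96, 2.96]. Speed limits (rad/s): [2.39, 2.39, 3.14, 3.14, 3.14, 3.14, 3.14].

INTERFACE

Orientations are given as a unit quaternion [w, x, y, z].
In Python, from station import readout, read_camera, get_calibration, bot, models gives the robot as it stands.
- The arm moves only by the tool carry_out, never from a script. Its argument "deltas" is a list of rows, each a list of 2 entries, a list of its own where there are three numbers: the shift along the tool's x, y, z in cm, then the turn about the tool's z in degrees. A call has 1 to 10 rows; each row is the pose to reach, as a shift and turn from the pose measured when the call began, along the tool's axes at that moment; what a row does not reach only later rows make up. A row lasts 1/8 s, in which the tool goes at most 62.5 mm and 10.7 degrees, less where a joint would pass 70% of its speed; a pose out of reach is approached as far as the arm can. A call with a gripper value outside its range is refused whole. "hand" is the opening, from 0 (shut) to 1 (fully open), set as the call begins (left out, the last holds). The fingers move at their own pace and stop on an object; "newtons" is the grip in N (left out, the last holds). Time passes only in rows, so rows that repeat a pose let the fingers close. It gives the time, the measured TCP pose, the force and the opening at its end, in the units of the state.
- readout.get_obs(): the state, without advancing time (a new reading comes with each control period).
- read_camera(name): name is "scene" or "top" or "wrist"; returns the picture (420x560x3 uint8, red, green, blue); there is no depth.
- get_calibration(name): a dict with "fov_y" (degrees; the focal length in pixels is half the picture's height over the tangent of half this angle, whatever the lens; pixels are square), "cx", "cy" (the principal point, pixels), "world_from_camera" (4x4, takes a point from camera to world coordinates). Camera axes: x right, y down, z forward; pixel columns grow to the right and rows downward; lengths in m; the calibration is good to about 2 mm. The wrist camera is an equidistant fisheye: a pixel r from the principal point sees the ray r / f radians off the axis. A picture is of the moment at which its call begins: read the wrist's pose just before it. get_calibration takes no time and is no camera call; for the wrist camera it gives the pose at the moment of the call.
- bot.hand_in(): hands the job in, once; it reports no verdict.
Trained networks look in the newest picture that a camera, given by its name, has taken for a name from the list of things; names that differ only in an ending like _2 or _b are one class to them, and where a whole thing is asked for, a point or a joint stands for the part that bears it (a point fixed in the world has none). Each returns a list of dicts, best first, with "score" (0 to 1); they miss things now and then, are a little off and sometimes report something else, mostly with a low value. They report only what shows in the picture. A call takes as long as a camera call. They do not tell look-alikes from the thing itself.
- models.spot_in(query, camera): "centre" ([row, column] in pixels, amid what is visible of it).
The state is a dict: "t": time; "q": joint angles; "joint_vel": joint speeds; "joint_torque": joint torques, N m; "eef_pos": TCP position; "tool_rot": TCP orientation; "contact_force": force on the tool from outside, world axes, zero at the start; "torque": the same for the moment, N m; "gripper_width": opening from 0.0 (shut) to 1.0 (fully open).
Only numpy, scipy, OpenCV 4.12 (cv2) and the standard library are available. Lean on these libraries where they do the work, as an engineer would, in place of code of your own. Each camera call takes 0.05 s, during which the arm holds its last target. There are 200 camera calls.

## Working session

There is one attempt and no reset: what is moved stays moved. The work goes in short steps, Python scripts to look and compute and a tool call to move; the robot and the scene stay as the last step left them, time stands still between calls to the robot, and variables do not carry over. Pictures are saved under pics/ and viewed, about 8 in all and at most 12, crops included, and the job is handed in when it is done.

Besides the shell and the picture viewer there is one more tool, called after "Emit:" as name(argument=value, ...), one argument or row to a line, values as JSON. carry_out: Moves the arm, as the interface text tells. Its arguments: {"type":"object","properties":{"deltas":{"type":"array"},"hand":{"type":"number"},"newtons":{"type":"number"}},"required":["deltas"]}

```bash
mkdir -p pics; ls; cat > h.py <<'E'
import numpy as np, cv2
from station import readout, read_camera, get_calibration, bot, models
def snap(cam,name):
    c=get_calibration(cam); im=read_camera(cam); cv2.imwrite(f'pics/{name}.png',im[:,:,::-1]); return im,c
def ray(c,row,col,fish=False):
    f=210/np.tan(np.radians(c['fov_y'])/2); u=np.array([col-c['cx'],row-c['cy']])
    if fish:
        r=np.hypot(*u); t=r/f; d=np.array([*(u/max(r,1e-9)*np.sin(t)),np.cos(t)])
    else: d=np.array([*(u/f),1.])
    M=np.array(c['world_from_camera']); return M[:3,3],M[:3,:3]@d
def at(c,row,col,z,fish=False):
    o,d=ray(c,row,col,fish); return o+d*(z-o[2])/d[2]
def proj(c,P,fish=False):
    M=np.array(c['world_from_camera']); p=M[:3,:3].T@(np.array(P)-M[:3,3]); f=210/np.tan(np.radians(c['fov_y'])/2)
    if fish:
        r=np.hypot(p[0],p[1]); t=np.arctan2(r,p[2]); u=p[:2]/max(r,1e-9)*t*f
    else: u=p[:2]/p[2]*f
    return np.array([u[1]+c['cy'],u[0]+c['cx']])
E
python3 - <<'E'
from h import *
o=readout.get_obs(); print(o)
for cam in('scene','top'):
    im,c=snap(cam,cam+'0'); print(cam,c['fov_y'],np.round(c['world_from_camera'],3).tolist())
    for q in('lock_pin','punch','pin_block','feeder','crank','knob_grip','lock_hole','fork_gap'):
        print(q,[(np.round(d['centre']).tolist(),round(d['score'],2)) for d in models.spot_in(q,cam)][:5])
E
```

```text
pics
{'t': 0.0, 'q': array([ 1.19491903,  0.47777154,  0.02238126,  1.5565006 , -0.0115106 ,
        1.10930313, -0.08312252]), 'joint_vel': array([-1.05159029e-03,  4.25734430e-04, -1.39113953e-03, -4.17757967e-05,
        1.13603798e-04, -1.72206333e-03,  1.54274939e-04]), 'joint_torque': array([ 5.58980501e-04, -5.96448755e+01,  1.60841726e+00, -2.81204009e+01,
        1.25589242e-02,  9.09518480e-03, -6.47692545e-06]), 'eef_pos': array([ 0.17840583, -0.65038851,  0.2473249 ]), 'tool_rot': array([-5.01766407e-04,  7.95155961e-01, -6.06404270e-01, -7.79410872e-04]), 'contact_force': array([ 0.2686719 , -0.00037201,  0.13576587]), 'torque': array([-0.00346665,  0.00417183, -0.00125707]), 'gripper_width': 0.9957001207250546}
scene 44.04381036598684 [[-0.787, 0.454, -0.418, 1.051], [0.617, 0.559, -0.554, 0.622], [-0.018, -0.694, -0.72, 0.901], [0.0, 0.0, 0.0, 1.0]]
lock_pin [([243.0, 432.0], 0.82), ([296.0, 442.0], 0.79), ([207.0, 353.0], 0.54)]
punch [([234.0, 373.0], 0.84)]
pin_block [([270.0, 392.0], 0.93)]
feeder [([200.0, 262.0], 0.72)]
crank [([181.0, 260.0], 0.73), ([379.0, 389.0], 0.39)]
knob_grip [([180.0, 260.0], 0.96)]
lock_hole [([200.0, 259.0], 0.77)]
fork_gap [([180.0, 261.0], 0.61)]
top 52.486024163321304 [[0.007, -0.998, 0.063, 0.507], [-1.0, -0.007, 0.002, -0.002], [-0.001, -0.063, -0.998, 1.231], [0.0, 0.0, 0.0, 1.0]]
lock_pin [([241.0, 151.0], 0.7), ([273.0, 184.0], 0.61), ([241.0, 176.0], 0.5)]
punch [([240.0, 211.0], 0.61)]
pin_block [([243.0, 202.0], 0.78)]
feeder [([213.0, 322.0], 0.91)]
crank [([213.0, 324.0], 0.61)]
knob_grip [([214.0, 325.0], 0.79)]
lock_hole [([210.0, 321.0], 0.83)]
fork_gap [([214.0, 325.0], 0.73)]
```

```bash
python3 - <<'E'
import cv2
a=cv2.imread('pics/scene0.png');b=cv2.imread('pics/top0.png')
cv2.imwrite('pics/s1.png',cv2.resize(a,(800,600),interpolation=cv2.INTER_CUBIC))
cv2.imwrite('pics/t1.png',cv2.resize(b[140:320,120:400],None,fx=2.8,fy=2.8,interpolation=cv2.INTER_CUBIC))
E
```

```text
(no output)
```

View pics/s1.png

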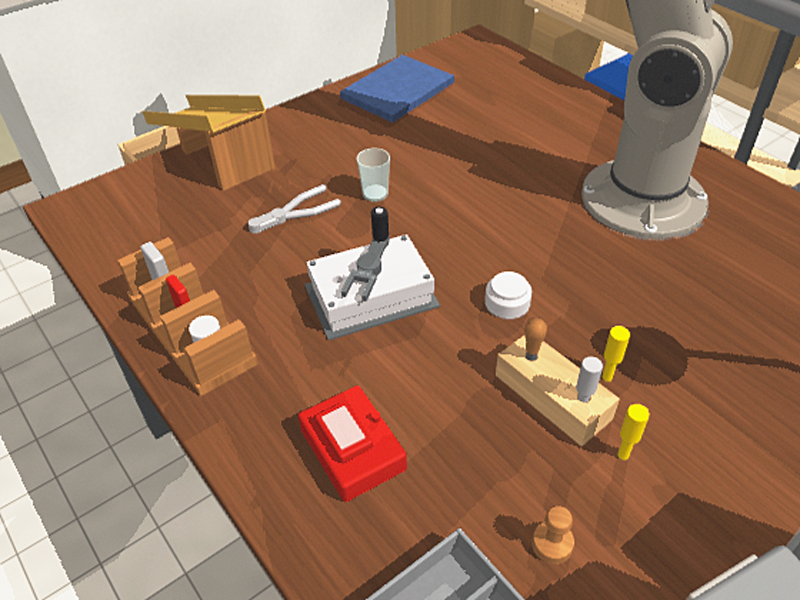

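View pics/t1.png

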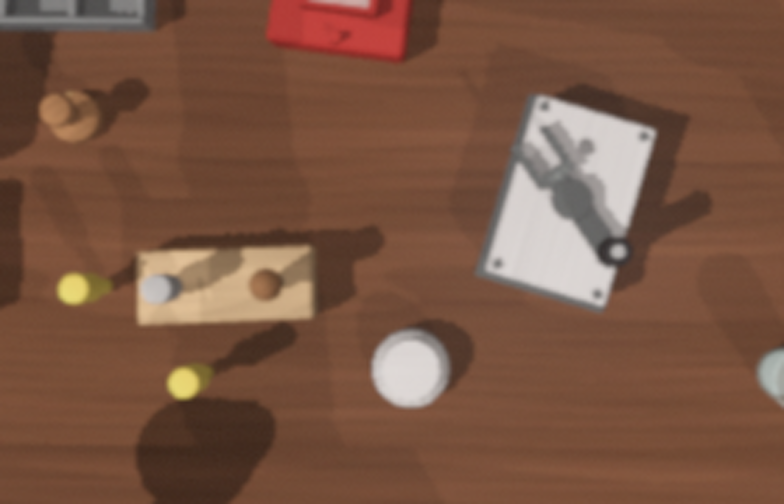

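The steel pin stands in the block at scene pixel (265,413), top (242,176). Things it could be confused with are two yellow pins at top (243,148) and (276,186), the punch at (241,214), and the white-topped object in the rack. The feeder is at top (211,325), its hole near (192,330) and the knob near (229,340).

```bash
python3 - <<'E'
from h import *
ct=get_calibration('top'); cs=get_calibration('scene')
im=cv2.imread('pics/top0.png'); roi=np.zeros(im.shape[:2],np.uint8); roi[165:260,285:365]=1
hsv=cv2.cvtColor(im,cv2.COLOR_BGR2HSV)
m=((hsv[:,:,2]>135)&(hsv[:,:,1]<60)).astype(np.uint8)*roi
n,l,s,_=cv2.connectedComponentsWithStats(m); k=1+np.argmax(s[1:,4]); p=np.argwhere(l==k)
W=np.array([at(ct,r,c,.06)[:2] for r,c in p],np.float32)
r=cv2.minAreaRect(W*1000); print('rect',r, cv2.boxPoints(r).round(1).tolist())
# two-view points: knob top, pin top, hole
def tri(a,b):
    o1,d1=ray(ct,*a);o2,d2=ray(cs,*b); A=np.stack([d1,-d2],1); x=np.linalg.lstsq(A,o2-o1,rcond=None)[0]
    return (o1+d1*x[0]).round(4),(o2+d2*x[1]).round(4)
f=lambda x,y:(140+y/2.8,120+x/2.8)
print('knob top',at(ct,*f(616,250),.136))
print('hole',at(ct,*f(586,147),.06),'hub',at(ct,*f(572,200),.08))
print('pin top',at(ct,*f(155,287),.123))
print('block ctr',at(ct,*f(227,286),.05))
g=lambda x,y:(y*.7,x*.7)
print('scene: knobtop',at(cs,*g(379,209),.136),'pintop',at(cs,*g(592,363),.123),'hole',at(cs,*g(337,281),.06))
R=cv2.Rodrigues
from scipy.spatial.transform import Rotation as Ro
q=readout.get_obs()['tool_rot'];print(Ro.from_quat(np.roll(q,-1)).as_matrix().round(3).tolist())
E
```

```text
rect ((528.2369384765625, -108.9738540649414), (124.7273178100586, 112.96659088134766), 73.41801452636719) [[456.29998779296875, -152.60000610351562], [564.5999755859375, -184.89999389648438], [600.2000122070312, -65.30000305175781], [491.8999938964844, -33.099998474121094]]
knob top [ 0.51250795 -0.15437305  0.136     ]
hole [ 0.61404434 -0.13556923  0.06      ] hub [ 0.56072417 -0.11975996  0.08      ]
pin top [0.47530116 0.27069603 0.123     ]
block ctr [0.47473963 0.21758242 0.05      ]
scene: knobtop [ 0.51163507 -0.15754955  0.136     ] pintop [0.47626971 0.27196129 0.123     ] hole [ 0.62083548 -0.13050794  0.06      ]
[[0.265, -0.964, 0.0], [-0.964, -0.265, -0.0], [0.0, -0.0, -1.0]]
```

Emit:
carry_out(
  deltas=[
    [[-40.5,-48.5,-4],0],
    [[-40.5,-48.5,-4],0],
    [[-40.5,-48.5,-4],0],
    [[-40.5,-48.5,-4],0],
    [[-40.5,-48.5,-4],0],
    [[-40.5,-48.5,-4],0],
    [[-40.5,-48.5,-4],0],
    [[-40.5,-48.5,-4],0],
    [[-40.5,-48.5,-4],0],
    [[-40.5,-48.5,-4],0],
  ],
)

```text
t: 2.15
eef_pos: [0.5355, -0.1371, 0.2883]
tool_rot: [-0.0, 0.795, -0.607, 0.0]
contact_force: [-0.2, -0.7, 0.3]
gripper_width: 1.0
```

Emit:
carry_out(
  deltas=[
    [[0,0,0],0],
  ],
)

```text
t: 2.28
eef_pos: [0.5382, -0.1313, 0.2889]
tool_rot: [-0.002, 0.798, -0.603, 0.001]
contact_force: [0.8, -0.9, -0.0]
gripper_width: 0.999
```

```bash
python3 - <<'E'
from h import *
im,c=snap('wrist','w1'); print(readout.get_obs()['eef_pos'],c['fov_y'],c['cx'],c['cy'],np.round(c['world_from_camera'],3).tolist())
cv2.imwrite('pics/w1b.png',cv2.resize(im[:,:,::-1],(800,600),interpolation=cv2.INTER_CUBIC))
for q in('knob_grip','lock_hole','crank_axis'): print(q,[(np.round(d['centre']).tolist(),round(d['score'],2)) for d in models.spot_in(q,'wrist')][:3])
E
```

```text
[ 0.53672519 -0.13439145  0.28854864] 65.70646984690485 279.6705376143061 214.4678081450254 [[0.273, -0.915, -0.297, 0.615], [-0.962, -0.259, -0.084, -0.109], [-0.0, 0.308, -0.951, 0.414], [0.0, 0.0, 0.0, 1.0]]
knob_grip [([172.0, 281.0], 0.56), ([157.0, 54.0], 0.32)]
lock_hole [([158.0, 277.0], 0.93)]
crank_axis [([157.0, 276.0], 0.75)]
```

View pics/w1b.png

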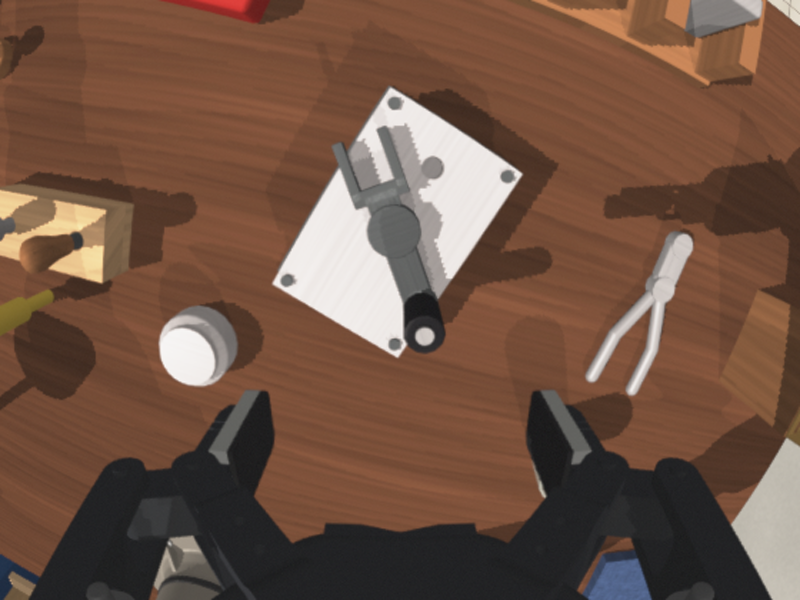

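The wrist view shows the whole feeder, at 800x600. Plate corners (x,y) are (391,87), (522,174), (399,356) and (273,284), the hole is at (432,167) and the knob top at (425,336).

```bash
python3 - <<'E'
from h import *
c=get_calibration('wrist')
A=lambda x,y,z:at(c,y*.7,x*.7,z,True)[:2]
C=np.array([A(*p,.06) for p in((391,87),(522,174),(399,356),(273,284))]); S=np.array([A(*p,.06) for p in((395,103),(508,177),(394,344),(287,280))])
print(C.round(4).tolist(),C.mean(0),S.mean(0),[np.linalg.norm(C[i]-C[i-1]).round(4) for i in range(4)])
ctr=(C.mean(0)+S.mean(0))/2; h=A(432,167,.06); k=A(425,336,.136)
ax=(C[0]+C[1]-C[2]-C[3]); yaw=np.arctan2(ax[1],ax[0])
sx=(S[0]+S[1]-S[2]-S[3]); print('yaw',yaw,np.arctan2(sx[1],sx[0]),'hole',h,np.arctan2(*(h-ctr)[::-1]),np.linalg.norm(h-ctr),'hub',A(395,231,.08))
d=k-ctr; a=np.arctan2(d[1],d[0])-yaw; print('knob',k,np.linalg.norm(d),'q',np.arctan2(np.sin(a),-np.cos(a)))
E
```

```text
[[0.6642, -0.0975], [0.6285, -0.211], [0.4589, -0.1592], [0.4926, -0.0448]] [ 0.56105037 -0.12812962] [ 0.56075167 -0.12815077] [np.float64(0.1795), np.float64(0.119), np.float64(0.1773), np.float64(0.1192)]
yaw -0.2971293997568398 -0.30351522318733687 hole [ 0.61331359 -0.14303161] -0.2768243103293784 0.05448698950444271 hub [ 0.56163227 -0.12841281]
knob [ 0.50990892 -0.16264057] 0.061566795070468076 q -0.891965647445038
```

Emit:
carry_out(
  deltas=[
    [[1,2,4],0],
    [[1.7,3.2,9],0],
    [[1.7,3.2,9],0],
    [[1.7,3.2,9],0],
    [[1.7,3.2,9],0],
    [[1.7,3.2,9],0],
  ],
)

```text
t: 3.22
eef_pos: [0.5094, -0.1636, 0.1996]
tool_rot: [-0.0, 0.795, -0.607, 0.002]
contact_force: [-0.6, -1.0, 0.4]
gripper_width: 0.997
```

```bash
python3 - <<'E'
from h import *
e0=readout.get_obs()['eef_pos'];im,c=snap('wrist','w2'); print(e0,readout.get_obs()['eef_pos'])
cv2.imwrite('pics/w2b.png',cv2.resize(im[:,:,::-1],(800,600),interpolation=cv2.INTER_CUBIC))
print(np.round(c['world_from_camera'],3).tolist())
for q in ((.561,-.128,.06),(.5105,-.158,.136)): print(proj(c,q,True)/.7)
import json; json.dump({k:np.array(v).tolist() for k,v in c.items()},open('c2.json','w'))
E
```

```text
[ 0.50940315 -0.16355335  0.19961566] [ 0.50910733 -0.16357639  0.19927592]
[[0.262, -0.918, -0.298, 0.587], [-0.965, -0.248, -0.084, -0.142], [0.003, 0.31, -0.951, 0.324], [0.0, 0.0, 0.0, 1.0]]
[197.65026878 362.27735336]
[342.25668686 387.75971938]
```

View pics/w2b.png

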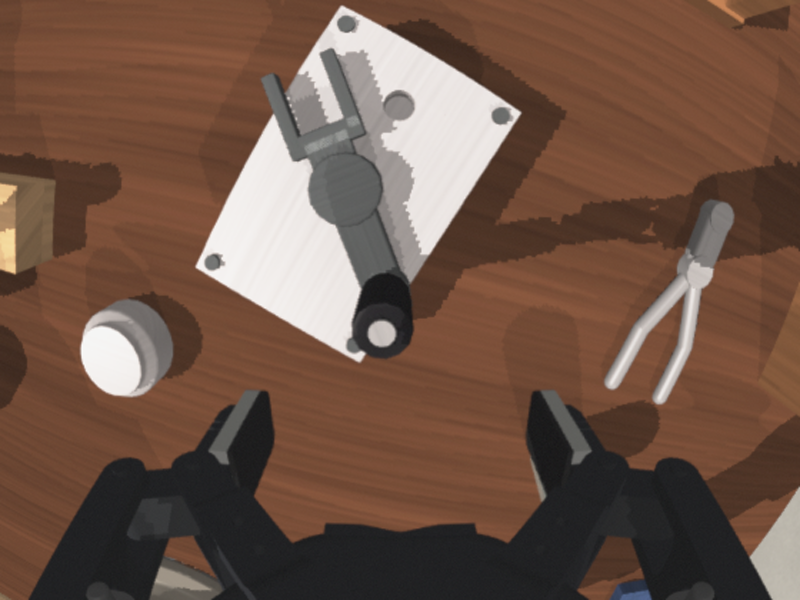

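Settled close view (800x600): knob top (382,331), hub (346,189), hole (398,105), plate corners (342,6), (521,113), (361,362) and (196,266).

```bash
python3 - <<'E'
from h import *
import json
c=json.load(open('c2.json'))
A=lambda x,y,z:at(c,y*.7,x*.7,z,True)[:2]
C=np.array([A(*p,.06) for p in((342,6),(521,113),(361,362),(196,266))]); S=np.array([A(*p,.06) for p in((347,23),(502,116),(355,345),(213,262))])
print(C.mean(0),S.mean(0),[np.linalg.norm(C[i]-C[i-1]).round(4) for i in range(4)])
ctr=(C.mean(0)+S.mean(0))/2; h=A(398,105,.06); k=A(382,331,.136)
for X in(C,S):
    ax=(X[0]+X[1]-X[2]-X[3]); print('yaw',np.arctan2(ax[1],ax[0]))
yaw=-.29
print('hole',h,np.arctan2(*(h-ctr)[::-1]),np.linalg.norm(h-ctr),'hub',A(346,189,.081))
d=k-ctr; a=np.arctan2(d[1],d[0])-yaw; print('knob',k,np.linalg.norm(d),'q',np.arctan2(np.sin(a),-np.cos(a)))
# tip centre check in picture: point between fingertips
print(proj(c,readout.get_obs()['eef_pos'],True)/.7)
E
```

```text
[ 0.56488149 -0.11926467] [ 0.56501497 -0.11935904] [np.float64(0.1783), np.float64(0.1191), np.float64(0.1784), np.float64(0.1203)]
yaw -0.2877057271291556
yaw -0.28734252472583394
hole [ 0.61723101 -0.13372448] -0.2689860363946311 0.05423295815406343 hub [ 0.56537006 -0.1197113 ]
knob [ 0.5149622  -0.15424406] 0.06098247202050688 q -0.8999466369382968
[426.27946977 399.68630082]
```

Emit:
carry_out(
  deltas=[
    [[-0.8,-0.7,2],0],
    [[-0.8,-0.7,5],0],
    [[-0.8,-0.7,8.9],0],
    [[-0.8,-0.7,8.9],0],
    [[-0.8,-0.7,8.9],0],
  ],
)

```text
t: 3.9
eef_pos: [0.5149, -0.1542, 0.1116]
tool_rot: [-0.0, 0.795, -0.607, 0.002]
contact_force: [-0.1, 0.1, 0.5]
gripper_width: 1.0
```

Emit:
carry_out(
  deltas=[
    [[0,0,0],0],
    [[0,0,0],0],
    [[0,0,0],0],
    [[0,0,0],0],
    [[0,0,0],0],
  ],
  hand=0,
  newtons=35,
)

```text
t: 4.53
eef_pos: [0.5152, -0.1543, 0.1122]
tool_rot: [-0.0, 0.794, -0.607, 0.002]
contact_force: [-2.2, 0.8, 5.9]
gripper_width: 0.321
```

```bash
cat > rows.py <<'E'
from h import *
import sys, json
from scipy.spatial.transform import Rotation as Ro
YAW=-.283
def rows(cx,cy,steps,r=.062,z=.111):
    o=readout.get_obs(); e=o['eef_pos']; R=Ro.from_quat(np.roll(o['tool_rot'],-1)).as_matrix()
    C=np.array([cx,cy]); d=e[:2]-C; a=np.arctan2(d[1],d[0]); q=(YAW+np.pi-a+np.pi)%(2*np.pi)-np.pi
    print('eef',e.round(4),'r',np.linalg.norm(d).round(4),'q mod 2pi',q.round(3),'F',o['contact_force'].round(1),'t',round(o['t'],2),'v',o['joint_vel'].round(2).tolist())
    out=[]
    for s in steps:
        b=a-np.radians(s); P=np.array([*(C+r*np.array([np.cos(b),np.sin(b)])),z]); out.append([(100*R.T@(P-e)).round(1).tolist(),0])
    print(json.dumps(out))
E
python3 - <<'E'
from rows import *
rows(.5645,-.1195,np.arange(1,9)*10)
E
```

```text
eef [ 0.5152 -0.1543  0.1122] r 0.0603 q mod 2pi -0.897 F [-2.2  0.8  5.9] t 4.53 v [-0.0, 0.0, -0.0, 0.0, -0.0, -0.0, -0.0]
[[[-1.0, 0.4, 0.1], 0], [[-2.1, 0.5, 0.1], 0], [[-3.1, 0.4, 0.1], 0], [[-4.2, 0.2, 0.1], 0], [[-5.2, -0.3, 0.1], 0], [[-6.0, -0.9, 0.1], 0], [[-6.8, -1.7, 0.1], 0], [[-7.4, -2.6, 0.1], 0]]
```

Emit:
carry_out(
  deltas=[
    [[-1.0,0.4,0.1],0],
    [[-2.1,0.5,0.1],0],
    [[-3.1,0.4,0.1],0],
    [[-4.2,0.2,0.1],0],
    [[-5.2,-0.3,0.1],0],
    [[-6.0,-0.9,0.1],0],
    [[-6.8,-1.7,0.1],0],
    [[-7.4,-2.6,0.1],0],
  ],
)

```text
t: 5.52
eef_pos: [0.5209, -0.0753, 0.1122]
tool_rot: [-0.0, 0.795, -0.607, 0.002]
contact_force: [-3.9, 0.4, 11.3]
gripper_width: 0.317
```

```bash
python3 - <<'E'
from rows import *
rows(.5645,-.1195,np.arange(1,11)*15)
E
```

```text
eef [ 0.5209 -0.0753  0.1122] r 0.0621 q mod 2pi 0.509 F [-3.9  0.4 11.3] t 5.53 v [-0.13, 0.06, -0.0, -0.11, 0.02, 0.04, -0.14]
[[[-0.6, -1.5, 0.1], 0], [[-0.8, -3.1, 0.1], 0], [[-0.6, -4.7, 0.1], 0], [[0.1, -6.2, 0.1], 0], [[1.1, -7.5, 0.1], 0], [[2.4, -8.4, 0.2], 0], [[3.9, -9.1, 0.2], 0], [[5.5, -9.2, 0.2], 0], [[7.1, -9.0, 0.2], 0], [[8.6, -8.4, 0.2], 0]]
```

Emit:
carry_out(
  deltas=[
    [[-0.6,-1.5,0],0],
    [[-0.8,-3.1,0],0],
    [[-0.6,-4.7,0],0],
    [[0.1,-6.2,0],0],
    [[1.1,-7.5,0],0],
    [[2.4,-8.4,0],0],
    [[3.9,-9.1,0],0],
    [[5.5,-9.2,0],0],
    [[7.1,-9.0,0],0],
    [[8.6,-8.4,0],0],
  ],
)

```text
t: 6.78
eef_pos: [0.6246, -0.1378, 0.1124]
tool_rot: [-0.0, 0.794, -0.607, 0.002]
contact_force: [-1.5, 3.2, 1.9]
gripper_width: 0.318
```

```bash
python3 - <<'E'
from rows import *
rows(.5645,-.1195,np.arange(1,11)*18,z=.1125)
E
```

```text
eef [ 0.6246 -0.1378  0.1124] r 0.0628 q mod 2pi -3.129 F [-1.5  3.2  1.9] t 6.78 v [0.2, 0.0, 0.01, -0.0, -0.01, 0.04, 0.21]
[[[1.4, 1.3, -0.0], 0], [[2.4, 3.0, -0.0], 0], [[2.8, 4.9, -0.0], 0], [[2.7, 6.8, -0.0], 0], [[1.9, 8.6, -0.0], 0], [[0.6, 10.1, -0.0], 0], [[-1.0, 11.1, -0.1], 0], [[-2.9, 11.5, -0.1], 0], [[-4.8, 11.3, -0.1], 0], [[-6.6, 10.6, -0.1], 0]]
```

Emit:
carry_out(
  deltas=[
    [[1.4,1.3,0],0],
    [[2.4,3.0,0],0],
    [[2.8,4.9,0],0],
    [[2.7,6.8,0],0],
    [[1.9,8.6,0],0],
    [[0.6,10.1,0],0],
    [[-1.0,11.1,0],0],
    [[-2.9,11.5,0],0],
    [[-4.8,11.3,0],0],
    [[-6.6,10.6,0],0],
  ],
)

```text
t: 8.02
eef_pos: [0.5051, -0.1039, 0.1124]
tool_rot: [-0.0, 0.794, -0.608, 0.004]
contact_force: [8.6, -4.3, -4.4]
gripper_width: 0.319
```

```bash
python3 - <<'E'
from rows import *
rows(.5645,-.1195,np.arange(1,11)*18,z=.1125)
E
```

```text
eef [ 0.5051 -0.1039  0.1124] r 0.0614 q mod 2pi -0.026 F [ 8.6 -4.3 -4.4] t 8.03 v [-0.27, -0.01, -0.03, 0.02, 0.03, -0.03, -0.32]
[[[-1.5, -1.2, -0.0], 0], [[-2.6, -2.8, -0.0], 0], [[-3.1, -4.7, -0.0], 0], [[-3.0, -6.6, 0.0], 0], [[-2.3, -8.4, 0.0], 0], [[-1.1, -9.9, 0.0], 0], [[0.5, -11.0, 0.1], 0], [[2.4, -11.5, 0.1], 0], [[4.3, -11.4, 0.1], 0], [[6.1, -10.7, 0.1], 0]]
```

Emit:
carry_out(
  deltas=[
    [[-1.5,-1.2,0],0],
    [[-2.6,-2.8,0],0],
    [[-3.1,-4.7,0],0],
    [[-3.0,-6.6,0],0],
    [[-2.3,-8.4,0],0],
    [[-1.1,-9.9,0],0],
    [[0.5,-11.0,0],0],
    [[2.4,-11.5,0],0],
    [[4.3,-11.4,0],0],
    [[6.1,-10.7,0],0],
  ],
)

```text
t: 9.28
eef_pos: [0.6251, -0.1356, 0.1125]
tool_rot: [-0.001, 0.794, -0.608, 0.005]
contact_force: [0.8, 3.2, -6.0]
gripper_width: 0.315
```

```bash
python3 - <<'E'
from rows import *
rows(.5645,-.1195,np.arange(1,11)*18,z=.1125)
E
```

```text
eef [ 0.6251 -0.1356  0.1125] r 0.0627 q mod 2pi 3.118 F [ 0.8  3.2 -6. ] t 9.28 v [0.24, 0.01, 0.02, -0.01, -0.01, 0.05, 0.25]
[[[1.5, 1.3, 0.0], 0], [[2.5, 2.9, -0.0], 0], [[3.0, 4.8, -0.0], 0], [[2.9, 6.7, -0.0], 0], [[2.2, 8.5, -0.0], 0], [[1.0, 10.0, -0.1], 0], [[-0.6, 11.1, -0.1], 0], [[-2.5, 11.6, -0.1], 0], [[-4.4, 11.5, -0.1], 0], [[-6.2, 10.8, -0.1], 0]]
```

q is about 9.40 (3π).

Emit:
carry_out(
  deltas=[
    [[1.5,1.3,0],0],
    [[2.5,2.9,0],0],
    [[3.0,4.8,0],0],
    [[2.9,6.7,0],0],
    [[2.2,8.5,0],0],
    [[1.0,10.0,-0.1],0],
    [[-0.6,11.1,-0.1],0],
    [[-2.5,11.6,-0.1],0],
    [[-4.4,11.5,-0.1],0],
    [[-6.2,10.8,-0.1],0],
  ],
)

```text
t: 10.52
eef_pos: [0.5047, -0.1055, 0.1125]
tool_rot: [-0.001, 0.794, -0.608, 0.007]
contact_force: [7.4, -3.8, -11.0]
gripper_width: 0.318
```

```bash
python3 - <<'E'
from rows import *
rows(.5645,-.1195,np.arange(1,11)*18,z=.1125)
E
```

```text
eef [ 0.5047 -0.1055  0.1125] r 0.0614 q mod 2pi -0.053 F [  7.4  -3.8 -11. ] t 10.53 v [-0.27, -0.01, -0.03, 0.02, 0.03, -0.03, -0.32]
[[[-1.6, -1.1, -0.0], 0], [[-2.7, -2.7, -0.0], 0], [[-3.2, -4.6, 0.0], 0], [[-3.2, -6.5, 0.0], 0], [[-2.6, -8.3, 0.0], 0], [[-1.4, -9.9, 0.1], 0], [[0.2, -11.0, 0.1], 0], [[2.1, -11.6, 0.1], 0], [[4.0, -11.5, 0.1], 0], [[5.8, -10.9, 0.2], 0]]
```

Emit:
carry_out(
  deltas=[
    [[-1.6,-1.1,0],0],
    [[-2.7,-2.7,0],0],
    [[-3.2,-4.6,0],0],
    [[-3.2,-6.5,0.05],0],
    [[-2.6,-8.3,0.1],0],
    [[-1.4,-9.9,0.1],0],
    [[0.2,-11.0,0.15],0],
    [[2.1,-11.6,0.15],0],
    [[4.0,-11.5,0.2],0],
    [[5.8,-10.9,0.2],0],
  ],
)

```text
t: 11.78
eef_pos: [0.6255, -0.1345, 0.1123]
tool_rot: [-0.001, 0.794, -0.608, 0.007]
contact_force: [-3.1, 3.0, 4.4]
gripper_width: 0.315
```

```bash
python3 - <<'E'
from rows import *
rows(.5645,-.1195,[16,32,48,64,80,96,112,128,138,145],z=.1122)
E
```

```text
eef [ 0.6255 -0.1345  0.1123] r 0.0628 q mod 2pi 3.1 F [-3.1  3.   4.4] t 11.78 v [0.23, 0.02, 0.02, -0.02, -0.02, 0.06, 0.25]
[[[1.3, 1.1, 0.0], 0], [[2.4, 2.5, 0.0], 0], [[3.0, 4.1, 0.0], 0], [[3.2, 5.8, -0.0], 0], [[2.8, 7.5, -0.0], 0], [[2.1, 9.0, -0.1], 0], [[0.9, 10.3, -0.1], 0], [[-0.6, 11.2, -0.1], 0], [[-1.6, 11.5, -0.1], 0], [[-2.4, 11.7, -0.1], 0]]
```

Emit:
carry_out(
  deltas=[
    [[1.3,1.1,0],0],
    [[2.4,2.5,0],0],
    [[3.0,4.1,0],0],
    [[3.2,5.8,0],0],
    [[2.8,7.5,0],0],
    [[2.1,9.0,-0.05],0],
    [[0.9,10.3,-0.1],0],
    [[-0.6,11.2,-0.1],0],
    [[-1.6,11.5,-0.1],0],
    [[-2.4,11.7,-0.1],0],
  ],
)

```text
t: 13.02
eef_pos: [0.5079, -0.1415, 0.1124]
tool_rot: [-0.003, 0.794, -0.608, 0.009]
contact_force: [10.8, 1.5, -6.4]
gripper_width: 0.316
```

```bash
python3 - <<'E'
from rows import *
rows(.5645,-.1195,[10,20,30,36,36,36],z=.1122)
C=np.array([.5645,-.1195]);print('zero knob',C-.062*np.array([np.cos(YAW),np.sin(YAW)]))
E
```

```text
eef [ 0.5079 -0.1415  0.1124] r 0.0607 q mod 2pi -0.653 F [10.8  1.5 -6.4] t 13.03 v [-0.08, -0.06, -0.02, 0.09, 0.0, -0.06, -0.1]
[[[-1.1, 0.1, 0.0], 0], [[-2.1, -0.0, -0.0], 0], [[-3.2, -0.4, -0.0], 0], [[-3.7, -0.7, -0.0], 0], [[-3.7, -0.7, -0.0], 0], [[-3.7, -0.7, -0.0], 0]]
zero knob [ 0.50496623 -0.10218727]
```

Emit:
carry_out(
  deltas=[
    [[-1.1,0.1,0],0],
    [[-2.1,0,0],0],
    [[-3.2,-0.4,0],0],
    [[-3.7,-0.7,0],0],
    [[-3.7,-0.7,0],0],
    [[-3.7,-0.7,0],0],
    [[-3.7,-0.7,0],0],
  ],
)

```text
t: 13.9
eef_pos: [0.505, -0.1044, 0.1123]
tool_rot: [-0.003, 0.794, -0.608, 0.01]
contact_force: [2.0, -1.3, 2.1]
gripper_width: 0.322
```

Emit:
carry_out(
  deltas=[
    [[0,0,0],0],
    [[0,0,0],0],
    [[0,0,0],0],
    [[0,0,0],0],
  ],
  hand=1,
)

```text
t: 14.4
eef_pos: [0.5049, -0.1044, 0.1122]
tool_rot: [-0.003, 0.794, -0.608, 0.009]
contact_force: [-0.5, -1.0, -0.6]
gripper_width: 1.003
```

Emit:
carry_out(
  deltas=[
    [[0,0,-5],0],
    [[0,0,-10],0],
    [[0,0,-13],0],
    [[0,0,-13],0],
    [[0,0,-13],0],
    [[0,0,-13],0],
  ],
)

```text
t: 15.15
eef_pos: [0.5017, -0.1034, 0.2408]
tool_rot: [-0.002, 0.794, -0.608, 0.008]
contact_force: [-0.2, 0.2, 1.2]
gripper_width: 1.004
```

```bash
python3 - <<'E'
from h import *
e0=readout.get_obs();im,c=snap('wrist','w3'); print(e0['eef_pos'],e0['tool_rot'],e0['t'])
cv2.imwrite('pics/w3b.png',cv2.resize(im[:300,100:460,::-1],(720,600),interpolation=cv2.INTER_CUBIC))
import json; json.dump({k:np.array(v).tolist() for k,v in c.items()},open('c3.json','w'))
E
```

```text
[ 0.50166561 -0.10339432  0.24076236] [-0.00191942  0.79381152 -0.60810542  0.00820832] 15.15
```

View pics/w3b.png

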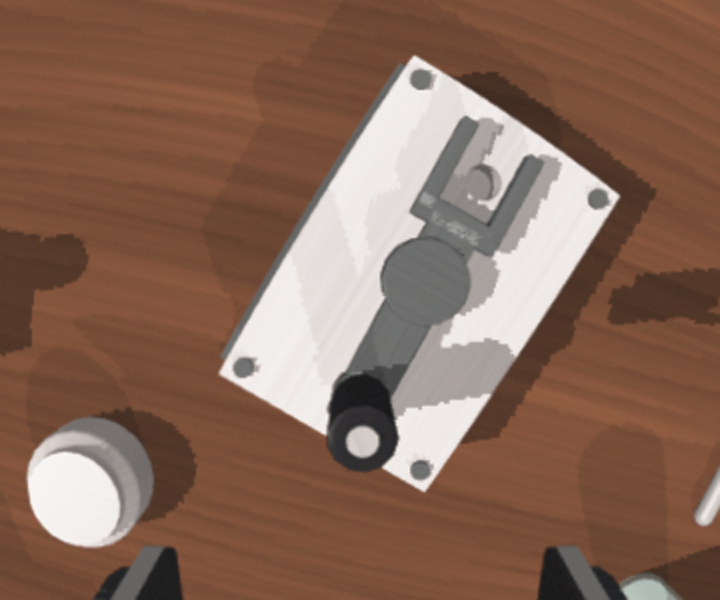

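The fork stands astride the hole, which is at (486,183) in the crop. Next I measure the hole, the crank angle, the pin and its neighbours.

```bash
python3 - <<'E'
from h import *
import json
c=json.load(open('c3.json'))
A=lambda x,y,z:at(c,y/2,100+x/2,z,True)[:2]
C=np.array([A(*p,.06) for p in((415,56),(620,195),(425,491),(220,374))])
ax=(C[0]+C[1]-C[2]-C[3]);yaw=np.arctan2(ax[1],ax[0]);ctr=C.mean(0);h=A(486,183,.06);print('ctr',ctr,'yaw',yaw,'hole',h,np.linalg.norm(h-ctr),np.arctan2(*(h-ctr)[::-1]))
hub=A(425,281,.0815);kn=A(362,440,.136);d=hub-kn;print('hub',hub,'knob',kn,'crank yaw',np.arctan2(d[1],d[0]))
t=(A(468,119,.079)+A(533,157,.079))/2-hub;print('fork yaw',np.arctan2(t[1],t[0]))
ct=get_calibration('top');f=lambda x,y:(140+y/2.8,120+x/2.8)
print('pin',at(ct,*f(155,287),.123),'y1',at(ct,*f(73,288),.103),'y2',at(ct,*f(184,382),.103),'punch',at(ct,*f(264,284),.125),'housing',at(ct,*f(410,370),.044))
P=[at(ct,*f(*p),.05) for p in((138,252),(312,247),(314,316),(139,325))];print(np.round(P,4).tolist())
E
```

```text
ctr [ 0.56474859 -0.1191681 ] yaw -0.2875490500267576 hole [ 0.61729939 -0.13559388] 0.055058085022886664 -0.3029482220816794
hub [ 0.56497027 -0.11780495] knob [ 0.5045477  -0.10471898] crank yaw -0.21328029300469778
fork yaw -0.21114382428351794
pin [0.47530116 0.27069603 0.123     ] y1 [0.47323832 0.35292645 0.103     ] y2 [0.38615573 0.24639063 0.103     ] punch [0.47884951 0.16947468 0.125     ] housing [0.39324379 0.03638879 0.044     ]
[[0.5076, 0.3062, 0.05], [0.5138, 0.1342, 0.05], [0.4459, 0.1313, 0.05], [0.4358, 0.3036, 0.05]]
```

```bash
cat > go.py <<'E'
from h import *
import sys
from scipy.spatial.transform import Rotation as Ro
def go(*P):
    o=readout.get_obs(); R=Ro.from_quat(np.roll(o['tool_rot'],-1)).as_matrix()
    print('t',round(o['t'],2),'eef',o['eef_pos'].round(4),'tilt',R[:2,2].round(4),'x',R[:,0].round(3),'q7',o['q'][6].round(2),'F',o['contact_force'].round(1))
    for p in P: print((100*R.T@(np.array(p)-o['eef_pos'])).round(2).tolist())
E
python3 -c "
from go import *
go((.5053,-.1005,.114))"
```

```text
t 15.2 eef [ 0.5018 -0.1034  0.2409] tilt [ 0.0156 -0.0069] x [ 0.26  -0.965  0.011] q7 -1.32 F [ 0.2  0.5 -0.3]
[-0.32, -0.24, 12.69]
```

Emit:
carry_out(
  deltas=[
    [[-0.3,-0.2,5],0],
    [[-0.3,-0.2,10],0],
    [[-0.3,-0.2,12.7],0],
    [[-0.3,-0.2,12.7],0],
    [[-0.3,-0.2,12.7],0],
  ],
)

```text
t: 15.82
eef_pos: [0.5055, -0.1008, 0.1146]
tool_rot: [-0.002, 0.794, -0.608, 0.009]
contact_force: [0.2, -0.2, 0.1]
gripper_width: 1.0
```

Emit:
carry_out(
  deltas=[
    [[0,0,0],0],
    [[0,0,0],0],
    [[0,0,0],0],
    [[0,0,0],0],
    [[0,0,0],0],
  ],
  hand=0,
)

```text
t: 16.45
eef_pos: [0.5061, -0.1011, 0.1153]
tool_rot: [-0.002, 0.794, -0.608, 0.009]
contact_force: [-0.8, -1.7, 5.6]
gripper_width: 0.319
```

```bash
python3 -c "
from go import *
go((.5053,-.1005,.114))"
```

```text
t 16.45 eef [ 0.5061 -0.1011  0.1153] tilt [ 0.0177 -0.0073] x [ 0.26  -0.966  0.012] q7 -1.41 F [-0.8 -1.7  5.6]
[-0.08, 0.06, 0.13]
```

Emit:
carry_out(
  deltas=[
    [[0,0,0],0],
    [[0,0,0],0],
    [[0,0,0],0],
    [[0,0,-3],0],
    [[0,0,-8],0],
    [[0,0,-11],0],
    [[0,0,-11],0],
  ],
  hand=1,
)

```text
t: 17.32
eef_pos: [0.5056, -0.1004, 0.2277]
tool_rot: [-0.004, 0.794, -0.608, 0.011]
contact_force: [0.0, -0.2, -0.4]
gripper_width: 1.003
```

```bash
python3 -c "
from go import *
go((.475,.271,.205))"
```

```text
t 17.32 eef [ 0.5056 -0.1004  0.2277] tilt [ 0.0224 -0.0082] x [ 0.26  -0.966  0.014] q7 -1.34 F [ 0.  -0.2 -0.4]
[-36.68, -6.66, 1.89]
```

Emit:
carry_out(
  deltas=[
    [[-36.7,-6.7,0],0],
    [[-36.7,-6.7,0],0],
    [[-36.7,-6.7,0],0],
    [[-36.7,-6.7,0],0],
    [[-36.7,-6.7,0],0],
    [[-36.7,-6.7,0],0],
    [[-36.7,-6.7,1.9],0],
    [[-36.7,-6.7,1.9],0],
    [[-36.7,-6.7,1.9],0],
    [[-36.7,-6.7,1.9],0],
  ],
  hand=0.7,
)

```text
t: 18.58
eef_pos: [0.476, 0.27, 0.2053]
tool_rot: [-0.004, 0.793, -0.609, 0.012]
contact_force: [-0.1, -0.1, 0.2]
gripper_width: 0.705
```

```bash
python3 - <<'E'
from go import *
import json
e0=readout.get_obs()['eef_pos'];im,c=snap('wrist','w4');print(e0)
json.dump({k:np.array(v).tolist() for k,v in c.items()},open('c4.json','w'))
cv2.imwrite('pics/w4b.png',cv2.resize(im[100:340,110:430,::-1],(800,600),interpolation=cv2.INTER_CUBIC))
print('pin predicted',[((proj(c,(.475,.271,.123),True)-[100,110])*2.5)[::-1]])
go((.475,.271,.105))
E
```

```text
[0.47603698 0.26995722 0.20527224]
pin predicted [array([415.58535661, 338.83313408])]
t 18.62 eef [0.476  0.2703 0.2054] tilt [ 0.0232 -0.0083] x [ 0.258 -0.966  0.014] q7 -2.16 F [-0.8  0.2  0.2]
[-0.24, 0.28, 10.03]
```

View pics/w4b.png

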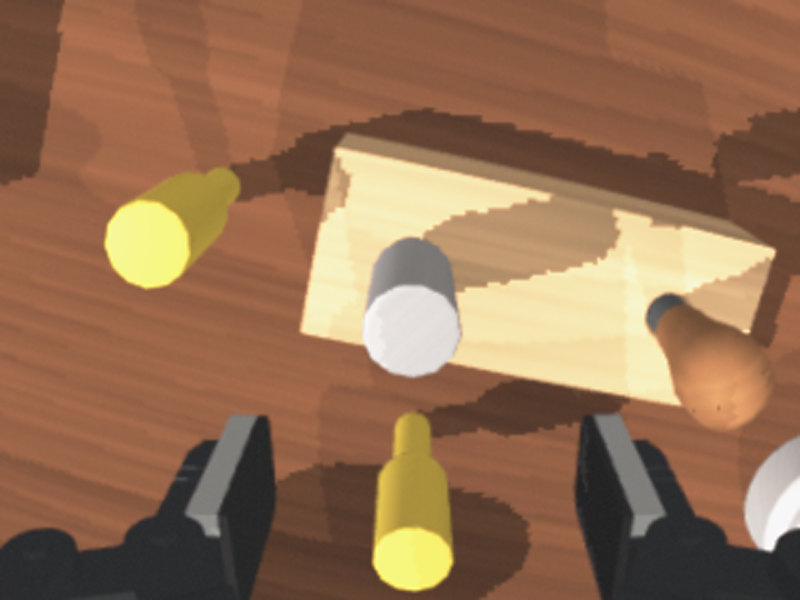

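The steel grey pin is in the block, with its top centre at crop (412,330). The yellow look-alikes stand beside it on the desk at (148,243) and (413,555).

```bash
python3 - <<'E'
from go import *
import json
c=json.load(open('c4.json'))
p=at(c,100+330/2.5,110+412/2.5,.123,True); print(p)
go((p[0],p[1],.13),(p[0],p[1],.103))
E
```

```text
[0.47724554 0.27259976 0.123     ]
t 18.62 eef [0.476  0.2703 0.2054] tilt [ 0.0232 -0.0083] x [ 0.258 -0.966  0.014] q7 -2.16 F [-0.8  0.2  0.2]
[-0.3, -0.03, 7.54]
[-0.34, 0.02, 10.23]
```

Emit:
carry_out(
  deltas=[
    [[-0.3,0,4],0],
    [[-0.3,0,8],0],
    [[-0.35,0,10.2],0],
    [[-0.35,0,10.2],0],
    [[-0.35,0,10.2],0],
  ],
)

```text
t: 19.25
eef_pos: [0.4782, 0.273, 0.1046]
tool_rot: [-0.005, 0.793, -0.609, 0.012]
contact_force: [0.1, 0.2, 1.0]
gripper_width: 0.697
```

Emit:
carry_out(
  deltas=[
    [[0,0,0],0],
    [[0,0,0],0],
    [[0,0,0],0],
    [[0,0,0],0],
    [[0,0,0],0],
  ],
  hand=0,
  newtons=50,
)

```text
t: 19.88
eef_pos: [0.479, 0.2737, 0.106]
tool_rot: [-0.006, 0.793, -0.609, 0.013]
contact_force: [-0.4, -0.6, 6.2]
gripper_width: 0.31
```

Emit:
carry_out(
  deltas=[
    [[0,0,-2],0],
    [[0,0,-4],0],
    [[0,0,-7],0],
    [[0,0,-10],0],
    [[0,0,-10],0],
    [[0,0,-10],0],
  ],
)

```text
t: 20.62
eef_pos: [0.4758, 0.2737, 0.205]
tool_rot: [-0.005, 0.793, -0.609, 0.012]
contact_force: [0.2, -0.4, -2.6]
gripper_width: 0.314
```

```bash
python3 - <<'E'
from go import *
go((.5650+.055*np.cos(-.29),-.1192+.055*np.sin(-.29),.205))
E
```

```text
t 20.62 eef [0.4758 0.2737 0.205 ] tilt [ 0.0259 -0.0072] x [ 0.257 -0.966  0.014] q7 -2.17 F [ 0.2 -0.4 -2.6]
[43.13, -3.19, 0.66]
```

Emit:
carry_out(
  deltas=[
    [[43.1,-3.2,0],0],
    [[43.1,-3.2,0],0],
    [[43.1,-3.2,0],0],
    [[43.1,-3.2,0],0],
    [[43.1,-3.2,0],0],
    [[43.1,-3.2,0],0],
    [[43.1,-3.2,0.5],0],
    [[43.1,-3.2,1],0],
    [[43.1,-3.2,1.5],0],
    [[43.1,-3.2,1.5],0],
  ],
)

```text
t: 21.88
eef_pos: [0.6171, -0.1325, 0.1953]
tool_rot: [-0.005, 0.794, -0.608, 0.011]
contact_force: [-0.4, -0.7, -2.4]
gripper_width: 0.311
```

Emit:
carry_out(
  deltas=[
    [[0,0,0],0],
    [[0,0,0],0],
  ],
)

```text
t: 22.12
eef_pos: [0.6171, -0.1313, 0.1955]
tool_rot: [-0.005, 0.794, -0.608, 0.011]
contact_force: [0.4, -0.3, -3.3]
gripper_width: 0.313
```

```bash
python3 - <<'E'
from go import *
import json
go((.6177,-.1349,.2))
im,c=snap('wrist','w5'); s,cs=snap('scene','s5')
json.dump({k:np.array(v).tolist() for k,v in c.items()},open('c5.json','w'))
a=cv2.resize(im[100:340,180:380,::-1],None,fx=2.5,fy=2.5,interpolation=cv2.INTER_CUBIC)
b=cv2.resize(s[120:240,200:320,::-1],None,fx=2.5,fy=2.5,interpolation=cv2.INTER_CUBIC)
out=np.zeros((600,800,3),np.uint8); out[:600,:500]=a; out[:300,500:]=b; cv2.imwrite('pics/w5b.png',out)
h=(.5650+.055*np.cos(-.29),-.1192+.055*np.sin(-.29),.06)
print('hole in w',((proj(c,h,True)-[100,180])*2.5)[::-1],'hole in s',((proj(cs,h)-[120,200])*2.5)[::-1])
E
```

```text
t 22.12 eef [ 0.6171 -0.1313  0.1955] tilt [ 0.0237 -0.0057] x [ 0.262 -0.965  0.012] q7 -1.36 F [ 0.4 -0.3 -3.3]
[0.37, 0.03, -0.44]
hole in w [255.52127484 282.19204394] hole in s [ 89.83934054 187.67059822]
```

View pics/w5b.png

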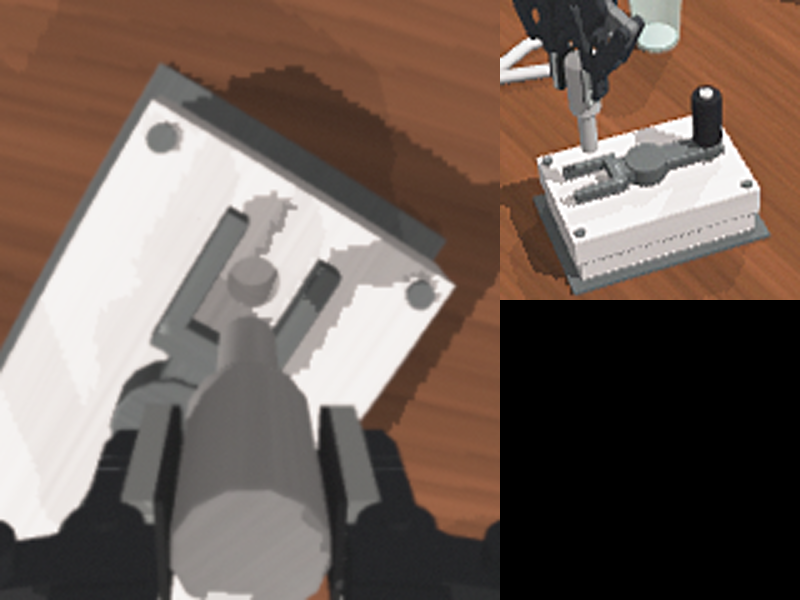

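The crop shows the fork centred on the hole at (253,281), against a prediction of (255,282). The shank's front rim is at (247,318), with sides at x=219 and 275. I fit the lower-end rim next.

```bash
python3 - <<'E'
from go import *
import json
from scipy.optimize import least_squares
c=json.load(open('c5.json')); t=np.linspace(0,2*np.pi,73)
px=lambda P:((proj(c,P,True)-[100,180])*2.5)[::-1]
def rim(x,y,z,r=.008): return np.array([px((x+r*np.cos(a),y+r*np.sin(a),z)) for a in t])
for z in(.1085,.1095,.1105):
    f=lambda v:(lambda R:[R[:,1].min()-318,(R[:,0].min()+R[:,0].max())/2-247])(rim(v[0],v[1],z))
    s=least_squares(f,[.617,-.131]); R=rim(*s.x,z); print(z,s.x.round(4),'width',np.ptp(R[:,0]))
    H=at(c,100+281/2.5,180+253/2.5,.06,True)[:2]; print('hole',H.round(4),'need',(H-s.x).round(4))
# head top z=.2125
f=lambda v:(lambda R:[R[:,1].min()-487,(R[:,0].min()+R[:,0].max())/2-250])(rim(v[0],v[1],.2125,.014))
s=least_squares(f,[.617,-.131]);print('headtop',s.x,rim(*s.x,.2125,.014)[:,0].min(),rim(*s.x,.2125,.014)[:,0].max())
go()
E
```

```text
0.1085 [ 0.6131 -0.1327] width 56.962112096117465
hole [ 0.6179 -0.134 ] need [ 0.0048 -0.0013]
0.1095 [ 0.6134 -0.1326] width 57.227177454057625
hole [ 0.6179 -0.134 ] need [ 0.0044 -0.0014]
0.1105 [ 0.6138 -0.1325] width 57.494719283873394
hole [ 0.6179 -0.134 ] need [ 0.0041 -0.0015]
headtop [ 0.61519107 -0.13162696] 164.5008259366245 335.4991740633757
t 22.23 eef [ 0.6172 -0.132   0.1956] tilt [ 0.0239 -0.006 ] x [ 0.261 -0.965  0.012] q7 -1.36 F [-0.8  0.4 -2.5]
```

```bash
python3 -c "
from go import *
go((.6215,-.1330,.175),(.6215,-.1330,.152))"
```

```text
t 22.23 eef [ 0.6172 -0.132   0.1956] tilt [ 0.0239 -0.006 ] x [ 0.261 -0.965  0.012] q7 -1.36 F [-0.8  0.4 -2.5]
[0.19, -0.35, 2.07]
[0.16, -0.3, 4.37]
```

Emit:
carry_out(
  deltas=[
    [[0.2,-0.4,1],0],
    [[0.2,-0.35,2],0],
    [[0.2,-0.3,3],0],
    [[0.2,-0.3,4],0],
    [[0.15,-0.3,4.4],0],
    [[0.15,-0.3,4.4],0],
    [[0.15,-0.3,4.4],0],
  ],
)

```text
t: 23.1
eef_pos: [0.6218, -0.1329, 0.1521]
tool_rot: [-0.005, 0.794, -0.608, 0.012]
contact_force: [-1.2, 0.3, -1.8]
gripper_width: 0.313
```

```bash
python3 - <<'E'
from go import *
import json
go((.6215,-.133,.152))
im,c=snap('wrist','w6')
json.dump({k:np.array(v).tolist() for k,v in c.items()},open('c6.json','w'))
cv2.imwrite('pics/w6b.png',cv2.resize(im[140:290,190:370,::-1],None,fx=4,fy=4,interpolation=cv2.INTER_CUBIC))
print('hole',((proj(c,(.6179,-.134,.06),True)-[140,190])*4)[::-1])
E
```

```text
t 23.1 eef [ 0.6218 -0.1329  0.1521] tilt [ 0.0247 -0.0061] x [ 0.261 -0.965  0.012] q7 -1.38 F [-1.2  0.3 -1.8]
[-0.0, 0.04, 0.01]
hole [352.75364525 381.31431585]
```

View pics/w6b.png

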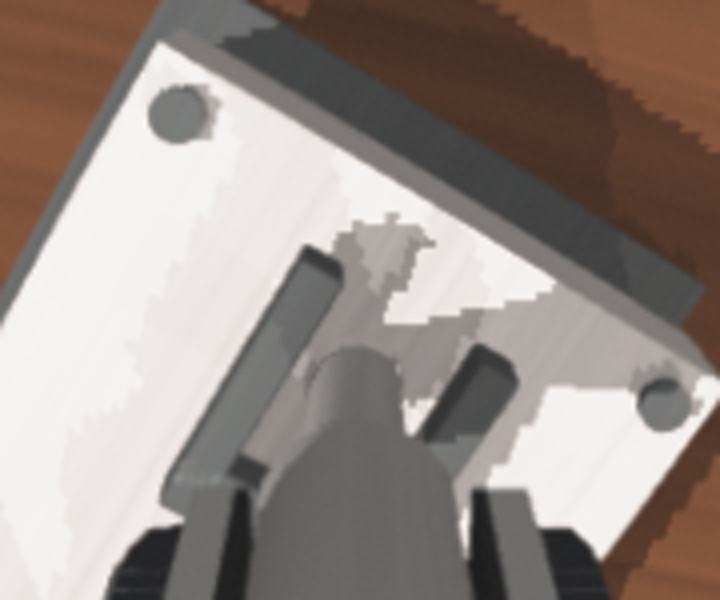

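The crop shows the shank tip between the prongs, rim top at (357,346) and sides at 312 and 404. A sliver of the hole shows at the left, near (306,375).

```bash
python3 - <<'E'
from go import *
import json
from scipy.optimize import least_squares
c=json.load(open('c6.json')); t=np.linspace(0,2*np.pi,73)
px=lambda P:((proj(c,P,True)-[140,190])*4)[::-1]
def rim(x,y,z,r=.008): return np.array([px((x+r*np.cos(a),y+r*np.sin(a),z)) for a in t])
f=lambda v:(lambda R:[R[:,1].min()-346,(R[:,0].min()+R[:,0].max())/2-357.5])(rim(v[0],v[1],.066))
s=least_squares(f,[.617,-.131]); R=rim(*s.x,.066);print(s.x,'w',R[:,0].min(),R[:,0].max())
H=rim(.6179,-.134,.06,.009);print('hole',H.min(0),H.max(0))
sc=[at(c,140+y/4,190+x/4,.06,True)[:2] for x,y in((178,114),(663,405))]; print('screws',np.round(sc,4).tolist())
c5=json.load(open('c5.json'));print([at(c5,100+y/2.5,180+x/2.5,.06,True)[:2].round(4).tolist() for x,y in((163,137),(420,294))])
E
```

```text
[ 0.61883389 -0.13455808] w 311.7073661344198 403.2926338655807
hole [302.52783199 333.68192303] [402.94826942 427.67443552]
screws [[0.6569, -0.0928], [0.6277, -0.1906]]
[[0.6572, -0.0932], [0.6282, -0.1907]]
```

```bash
python3 -c "
from go import *
go((.6208,-.1324,.150),(.6208,-.1324,.144),(.6208,-.1324,.138))"
```

```text
t 23.15 eef [ 0.6219 -0.133   0.1522] tilt [ 0.0248 -0.0061] x [ 0.261 -0.965  0.012] q7 -1.38 F [-0.2  0.  -2.6]
[-0.08, 0.09, 0.21]
[-0.09, 0.11, 0.81]
[-0.1, 0.12, 1.41]
```

Emit:
carry_out(
  deltas=[
    [[-0.08,0.09,0.2],0],
    [[-0.08,0.09,0.2],0],
    [[-0.08,0.1,0.5],0],
    [[-0.09,0.11,0.8],0],
    [[-0.09,0.11,1.1],0],
    [[-0.1,0.12,1.4],0],
  ],
)

```text
t: 23.9
eef_pos: [0.6208, -0.1324, 0.1378]
tool_rot: [-0.005, 0.794, -0.608, 0.012]
contact_force: [-0.0, -0.3, -2.0]
gripper_width: 0.314
```

```bash
python3 -c "
from go import *
go((.6208,-.1324,.130),(.6208,-.1324,.12),(.6208,-.1324,.114))"
```

```text
t 23.9 eef [ 0.6208 -0.1324  0.1378] tilt [ 0.0247 -0.0061] x [ 0.261 -0.965  0.012] q7 -1.39 F [-0.  -0.3 -2. ]
[-0.01, 0.02, 0.78]
[-0.02, 0.04, 1.78]
[-0.03, 0.05, 2.38]
```

It went in with no contact force, about 8 mm below the rim. Pressing home.

Emit:
carry_out(
  deltas=[
    [[0,0,0.4],0],
    [[0,0.02,0.8],0],
    [[-0.02,0.03,1.2],0],
    [[-0.02,0.04,1.6],0],
    [[-0.02,0.04,1.9],0],
    [[-0.02,0.04,1.9],0],
  ],
)

```text
t: 24.65
eef_pos: [0.6211, -0.1323, 0.12]
tool_rot: [-0.005, 0.794, -0.608, 0.012]
contact_force: [-2.9, 1.3, 5.5]
gripper_width: 0.315
```

Emit:
carry_out(
  deltas=[
    [[0,0,0.2],0],
    [[0,0,0.2],0],
  ],
)

```text
t: 24.9
eef_pos: [0.6216, -0.1321, 0.12]
tool_rot: [-0.005, 0.794, -0.608, 0.012]
contact_force: [-5.3, 1.2, 11.5]
gripper_width: 0.314
```

Emit:
carry_out(
  deltas=[
    [[0,0,0],0],
    [[0,0,0],0],
    [[0,0,0],0],
    [[0,0,0],0],
    [[0,0,-3],0],
    [[0,0,-7],0],
    [[0,0,-12],0],
    [[0,0,-12],0],
    [[0,0,-12],0],
  ],
  hand=1,
)

```text
t: 26.02
eef_pos: [0.6181, -0.1314, 0.2394]
tool_rot: [-0.005, 0.794, -0.608, 0.012]
contact_force: [-0.3, -0.1, -1.1]
gripper_width: 1.0
```

```bash
python3 - <<'E'
from go import *
go()
im,c=snap('wrist','w7'); s,cs=snap('scene','s7')
a=cv2.resize(im[90:330,170:390,::-1],None,fx=2.2,fy=2.2,interpolation=cv2.INTER_CUBIC)
b=cv2.resize(s[120:240,200:320,::-1],None,fx=2.6,fy=2.6,interpolation=cv2.INTER_CUBIC)
out=np.zeros((528,800,3),np.uint8); out[:,:484]=a; out[:312,484:796]=b; cv2.imwrite('pics/w7b.png',out)
for z,r in((.137,.014),):
    t=np.linspace(0,6.28,60);R=np.array([((proj(c,(.6177+r*np.cos(q),-.1342+r*np.sin(q),z),True)-[90,170])*2.2)[::-1] for q in t]);print('home head top expect',R.min(0),R.max(0))
    R=np.array([((proj(cs,(.6177+r*np.cos(q),-.1342+r*np.sin(q),z))-[120,200])*2.6)[::-1]+[484,0] for q in t]);print(R.min(0),R.max(0))
E
```

```text
t 26.02 eef [ 0.6181 -0.1314  0.2394] tilt [ 0.0254 -0.007 ] x [ 0.26  -0.965  0.013] q7 -1.35 F [-0.3 -0.1 -1.1]
home head top expect [203.67392798 260.9002913 ] [286.41268776 339.10760917]
[553.88909544 120.10619729] [586.75630436 141.98967106]
```

View pics/w7b.png

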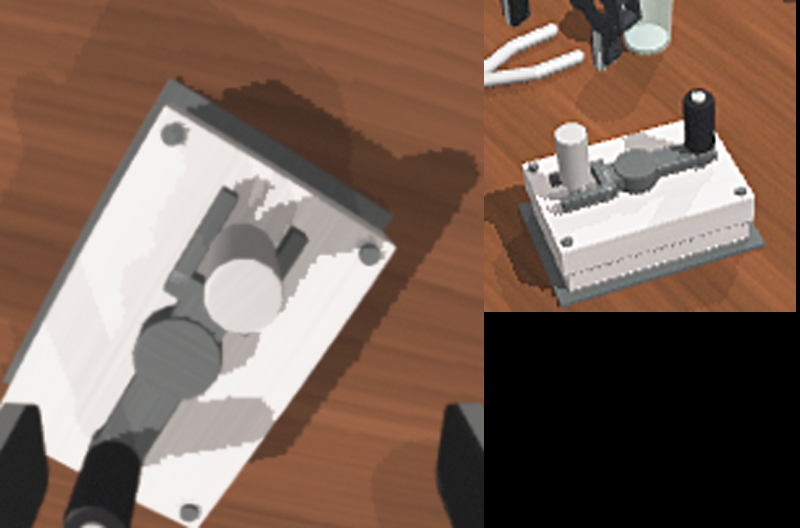

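The pin stands upright with its head just over the fork. Its top spans x 203–284, y 258–333, against 204–286, 261–339 expected for fully home. The gripper is clear.

```bash
python3 -c "
from station import bot
print(bot.hand_in())"
```

```text
the job is handed in; nothing more can be done
None
```

I wound the crank clockwise to its zero (fork astride the hole) and then three more full turns. I nudged it about 0.04 rad at the end to centre the fork over the hole. Then I took the steel pin out of the block, pressed it into the locking hole between the prongs and let go. The job was handed in at about 26 s of the 72 s allowed. No verdict was reported.

**Crank:** the tool position put the crank about 0.03 rad short of the third turn before the nudge. The picture then suggested 0.05 to 0.08 rad short. After the nudge, the picture showed the fork centred on the hole.

**Pin:** it went in with no contact force and met the bottom at the predicted height (tool at 0.120 m). I pressed it down with about 12 N. The wrist and scene views showed it upright, with its head just over the fork and within a few pixels of where a fully home pin should be. The gripper was clear of everything.

**Disagreements:** the first wrist picture, taken while the arm was still settling, was about 9 mm off the others, so I threw it out. The tool drifted to about 0.026 rad of tilt over the run, and the pin still went in cleanly. I did not re-measure the other objects, but I saw no contact with them.

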